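Scan the power module and hold the test lever

ROBOT

A 6-joint arm with a two-finger parallel gripper is mounted at the origin on the work surface. World frame = base frame: x ahead of the robot, y to its left, z up, the work surface at z = 0. Lengths are in mm, angles in degrees, forces in N, time in s.
With the tool pointing down it reaches from about 350 to 850 mm from the base axis. Payload 8.1 kg.
Tool frame: the origin (TCP) lies midway between the tips of the shut fingers; the grasp point (between the pads) lies 19 mm behind it; z points along the fingers, y is the line along which they close (so a half turn about z gives the same grasp; the last joint's range is limited). The gripper opens to 85 mm and grips with 20 to 120 N. Pads are 22 mm wide; open, the fingers measure 114 mm over their backs; the gripper's body (76 mm by 85 mm) begins 54 mm behind the grasp point. The pads swing forward as they close: fully open they stand 13 mm farther back than shut.
Start: joints at [61.857, 7.471, 85.268, -0, 87.261, -4.893], TCP at [236.832, 551.286, 231.292] pointing down, gripper open.
Joint ranges: [-169.43, 169.43], [-51.17, 129.36], [1.28, 143.12], [-76.62, 256.62], [0, 156.53], [-152.29, 152.29]. Speed limits (degrees/s): [136.94, 136.94, 159.86, 180, 180, 180].

INTERFACE

Orientations are given as [roll, pitch, yaw] about the fixed x, y, z axes, in that order (R = Rz(yaw) Ry(pitch) Rx(roll)).
In Python, from bench import sensors, optics, r gives the robot as it stands.
- The arm moves only by the tool apply_moves, never from a script. Its argument "targets" is a list of rows, each a list of 7 numbers: the shift along the tool's x, y, z in mm, then the turn, a rotation vector about the tool's x, y, z in rad, then the closure, from 0 (fully open) to 1 (shut). In form: [[x, y, z, wx, wy, wz, claw], ...]. A call has 1 to 20 rows; each row shifts and turns the commanded pose from where the row before left it, along the tool's axes as they then stand; what a row does not reach is not made up. A row lasts 1/8 s, in which the tool goes at most 62.5 mm and 10.7 degrees, less where a joint would pass 70% of its speed; a pose out of reach is approached as far as the arm can. A call is refused whole if a number of a shift passes 62.5 or a number of a turn 0.188, either way. A call with a gripper value outside its range is refused whole. The fingers move at their own pace and stop on an object; "force" is the grip in N (left out, the last holds). Time passes only in rows, so rows that do not move let the fingers close. It gives the time, the measured TCP pose, the force, the opening and the grip force at its end, in the units of the state.
- sensors.sense(): the state, without advancing time (a new reading comes with each control period).
- optics.snapshot(name): name is "side" or "top" or "wrist"; returns the picture (400x640x3 uint8, red, green, blue); there is no depth.
- optics.get_calibration(name): a dict with "camera_matrix" (3x3 intrinsics, pixels), "pose" (4x4, takes a point from camera to world coordinates). Camera axes: x right, y down, z forward; pixel columns grow to the right and rows downward; lengths in mm; the calibration is good to about 2 mm. A picture is of the moment at which its call begins: read the wrist's pose just before it. get_calibration takes no time and is no camera call; for the wrist camera it gives the pose at the moment of the call.
- r.hand_in(): hands the job in; it is judged then, once.
The state is a dict: "time": time; "joint_pos": joint angles; "qd": joint speeds; "joint_efforts": joint torques, N m; "tool_pos": TCP position; "tcp_rot": TCP orientation; "ft_force": force on the tool from outside, world axes, zero at the start; "wrist_torque": the same for the moment, N m; "finger_gap": finger opening in mm; "grip_force": force on a finger pad.
Only numpy, scipy, OpenCV 4.12 (cv2) and the standard library are available. Lean on these libraries where they do the work, as an engineer would, in place of code of your own. Each camera call takes 0.05 s, during which the arm holds its last target. There are 200 camera calls.

TASK

Take the hand scanner out of its cradle, point its window straight down at the middle of the barcode label from about 10 cm above it and hold it steady there for a good second, then stand it back in its cradle, gently, and let go. Then press the sprung test lever down with the fingers to the middle of its travel, never down to its stop, and finish while still holding it there: the lever must stay at mid travel under your push when the program ends. Leave the power module and the other things on the bench where they are.

Things in the scene. Friction and masses are not known exactly. Their poses are not given: they have to be found in the camera images.
- scanner: loose inline barcode scanner, about 0.2 kg, standing upright in its cradle, nose down. Grey round nose 48 mm in diameter, 35 mm high, tapering to a black grip above: a box 36 mm (its x) by 30 mm (its y), from 48 to 136 mm above the origin (grip its top 40 mm). Origin: centre of the flat window at the bottom of the nose; z runs up the grip, the beam leaves along -z
- holder: fixed scanner cradle: black base 110 x 100 x 14 mm carrying an upright round cup, inside diameter 64 mm (70 mm at the mouth), its rim 74 mm above the bench. The nose stands loosely in the cup. Origin: under the middle of the base, on the bench
- holder_in (a point): middle of the cup's floor, 14 mm above the bench; the scanner's origin belongs here
- module: loose power module, a plain steel box 160 (x) x 85 (y) x 40 mm, 0.7 kg, lying in the nest of the test fixture between two low black rails; its top is 60 mm above the bench. Origin: centre of its underside
- label (a point): centre of the white barcode label (64 x 44 mm, black bars) on the module's top face; z points up
- fixture: fixed test fixture, aluminium base 280 (x) x 240 (y) x 20 mm on the bench, origin under its middle. The module's nest fills its left half (+y), the lever its right half. Lever hinge: along y, at x +100, y -70, z 100 mm; the arm runs from it towards -x to a T handle. A side arm carries a probe head over the module's +x end, up to 130 mm high; a thin plate 125 mm high stands right of the lever
- press_grip (a point): centre of the lever's T handle: a black rubber round bar 30 mm in diameter, 90 mm long along the fixture's y, 160 mm from the hinge. It is about 147 mm above the bench at rest, 108 mm at mid travel and 68 mm at the stop; press on it from above
- press (a joint): angle of the sprung lever in rad: 0 at rest (lever 0.3 rad above level), grows as it is pressed down, 0.25 is mid travel (lever 0.05 rad above level), 0.5 the stop. The spring pushes it back up at once when let go: at the handle about 2 N to start, 9 N at mid travel, 15 N at the stop
- driver: bystander: power screwdriver lying on the bench, orange and black, 255 mm long, 40 mm thick; leave alone
- tray: bystander: blue open screw tray 110 x 90 x 30 mm; leave alone
- fan: bystander: black square cooling fan 80 x 80 x 25 mm lying flat; leave alone
There are look-alikes about, which are no part of the job. What is shaped like the scanner but blue or white is not meant.

How it is judged (in metres and radians):
On the way, in this order (a step that is already met when the one before it is completed fails the run):
1. the scanner, held in the fingers, points down at the label steadily for a second: window 50 to 150 mm from the label, beam within 18 mm of its centre and within 0.3 rad of upright (contact force between the fingers and scanner above 1 N and z of label in the frame of scanner between -0.15 and -0.05 m and x of label in the frame of scanner between -0.018 and 0.018 m and y of label in the frame of scanner between -0.018 and 0.018 m and angle between scanner's own z axis and vertical below 0.3 rad and linear speed of scanner below 0.04 m/s and angular speed of scanner below 0.4 rad/s), for 1 s.
2. the scanner stands upright in its cradle again, at rest and let go, the lever still up (distance between scanner and holder_in below 0.015 m and angle between scanner's own z axis and vertical below 0.15 rad and linear speed of scanner below 0.03 m/s and contact force between the fingers and scanner below 0.1 N and value of joint press below 0.1 rad), for 0.2 s.
3. the fingers press the lever to mid travel, 0.19 to 0.31 rad, for half a second (value of joint press between 0.19 and 0.31 rad and contact force between the fingers and fixture above 3 N), for 0.5 s.
At the end, for the whole second after the job is handed in: The fingers hold the lever still at mid travel (0.19 to 0.31 rad of 0.5, at least 3 N of push) through the last second; the scanner stands upright in its cradle within 15 mm of its place and untouched; the module is within 15 mm, the bystanders within 20 mm, of where they were (all of step 3 and velocity of joint press between -0.1 and 0.1 rad/s and distance between scanner and holder_in below 0.015 m and angle between scanner's own z axis and vertical below 0.15 rad and contact force between the fingers and scanner below 0.1 N and distance of module from where it was at the start of the episode below 0.015 m and distance of each of driver, tray, fan from where it was at the start of the episode below 0.02 m); the arm keeps its last pose, push and grip.
It fails at once if the lever is driven down to its stop (value of joint press above 0.46 rad).
It fails at once if the scanner is dropped or flung (contact force between the fingers and scanner below 0.1 N and linear speed of scanner above 0.8 m/s).
It fails at once if the power module is pushed out of place (distance of module from where it was at the start of the episode above 0.015 m).
It fails at once if another thing on the bench is disturbed (distance of any of driver, tray, fan from where it was at the start of the episode above 0.02 m).
It also fails if it takes over 61 s, if anything falls off the work surface, if the arm or the gripper's body presses on something with over 40 N, if the wrist force passes 120 N, or if a joint passes its speed limit or range.

## Working session

There is one attempt and no reset: what is moved stays moved. The work goes in short steps, Python scripts to look and compute and a tool call to move; the robot and the scene stay as the last step left them, time stands still between calls to the robot, and variables do not carry over. Pictures are saved under pics/ and viewed, at most 10 in all, crops included, and the job is handed in when it is done.

Besides the shell and the picture viewer there is one more tool, called after "Call:" as name([rows], argument=value, ...), one row to a line, values as JSON. apply_moves: Moves the arm, as the interface text tells. Its arguments: {"type":"object","properties":{"targets":{"type":"array"},"force":{"type":"number"}},"required":["targets"]}

```bash
ls; mkdir -p pics; python3 - <<'E'
from bench import sensors, optics, r
import cv2,json,pickle
s=sensors.sense();print(s['tool_pos'],s['tcp_rot'],s['finger_gap'],s['time'])
for n in("side","top"):
    im=optics.snapshot(n);cv2.imwrite(f"pics/{n}0.png",im[...,::-1]);c=optics.get_calibration(n);print(n,c)
    pickle.dump(c,open(f"{n}.pkl","wb"))
E
```

```text
pics
[236.59679716 550.78825395 230.24207948] [-1.79895035e+02 -8.17620630e-03  1.56746464e+02] 85.6026266944786 0.0
side {'camera_matrix': array([[416.65771748,   0.        , 318.11348044],
       [  0.        , 416.65771748, 198.73104619],
       [  0.        ,   0.        ,   1.        ]]), 'pose': array([[ 8.65354785e-01, -3.08920538e-01,  3.94625389e-01,
         1.69088762e+02],
       [-5.01136036e-01, -5.41049410e-01,  6.75372645e-01,
        -7.50129453e+02],
       [ 4.87535306e-03, -7.82197953e-01, -6.23010909e-01,
         8.08138286e+02],
       [ 0.00000000e+00,  0.00000000e+00,  0.00000000e+00,
         1.00000000e+00]])}
top {'camera_matrix': array([[377.62612869,   0.        , 315.68349867],
       [  0.        , 377.62612869, 202.88014494],
       [  0.        ,   0.        ,   1.        ]]), 'pose': array([[ 7.08750017e-03, -9.97285187e-01,  7.32940806e-02,
         4.93367377e+02],
       [-9.99927978e-01, -7.77802175e-03, -9.14011275e-03,
         1.65560318e+01],
       [ 9.68538201e-03, -7.32240213e-02, -9.97268487e-01,
         1.44034158e+03],
       [ 0.00000000e+00,  0.00000000e+00,  0.00000000e+00,
         1.00000000e+00]])}
```

View pics/side0.png

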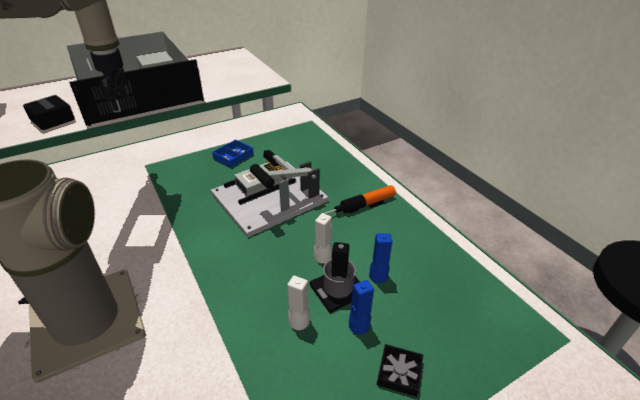

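View pics/top0.png

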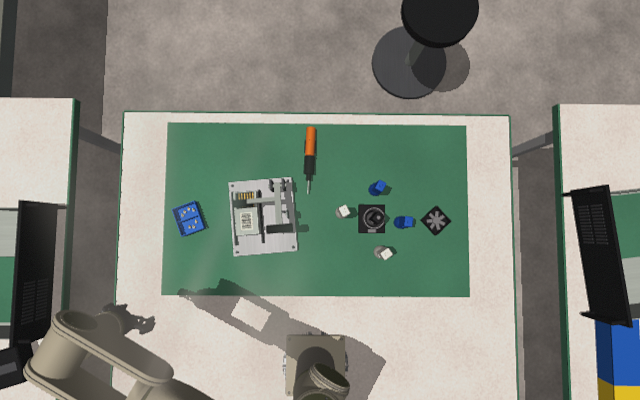

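The side view shows the black-gripped scanner in its cradle at (341,258). The look-alikes are white at (323,238) and (298,303), and blue at (381,258) and (361,307). The fixture is at (265,195). In the top view the cradle is at (372,218), the label at (247,221) and the lever handle at about (263,220). Only the one in the cradle has a black grip and grey nose, so that should be the scanner; I'll confirm it in an enlarged crop.

```bash
python3 - <<'E'
import cv2,numpy as np
s=cv2.imread('pics/side0.png');t=cv2.imread('pics/top0.png')
# enlarged crops, 4x side scanner & fixture; top
a=cv2.resize(s[225:325,280:400],None,fx=3.3,fy=3.3,interpolation=cv2.INTER_CUBIC)
b=cv2.resize(s[140:240,205:335],None,fx=3,fy=3,interpolation=cv2.INTER_CUBIC)
c=cv2.resize(t[170:264,325:415],None,fx=3,fy=3,interpolation=cv2.INTER_CUBIC)
d=cv2.resize(t[170:264,220:310],None,fx=3,fy=3,interpolation=cv2.INTER_CUBIC)
M=np.zeros((600,800,3),np.uint8)
for im,x,y in((a,0,0),(b,400,0),(c,0,315),(d,400,302)):
    h,w=im.shape[:2];h=min(h,600-y);w=min(w,800-x);M[y:y+h,x:x+w]=im[:h,:w]
cv2.imwrite('pics/crop1.png',M)
E
```

```text
(no output)
```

View pics/crop1.png

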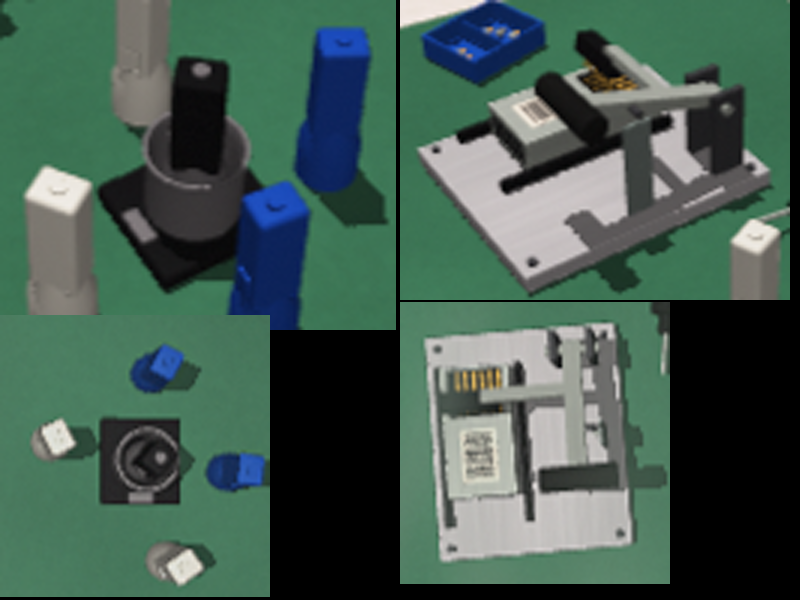

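The crop confirms it: the black grip with a grey nose in the cup is the scanner, and the blue and white ones are look-alikes. Next I'll triangulate.

```bash
cat > h.py <<'E'
import numpy as np,pickle
from scipy.spatial.transform import Rotation as R
def ray(c,uv):
    K,T=c['camera_matrix'],c['pose'];d=T[:3,:3]@np.linalg.solve(K,[*uv,1.]);return T[:3,3],d/np.linalg.norm(d)
def plane(c,uv,z):
    o,d=ray(c,uv);return o+d*(z-o[2])/d[2]
def tri(*obs):
    A=0;b=0;P=[ray(*o) for o in obs]
    for o,d in P:
        M=np.eye(3)-np.outer(d,d);A=A+M;b=b+M@o
    x=np.linalg.solve(A,b);return x,[float(np.linalg.norm((np.eye(3)-np.outer(d,d))@(x-o))) for o,d in P]
def load(n): return pickle.load(open(n+'.pkl','rb'))
def delta(s,pos,rpy):
    "tool-frame shift and total rotvec from the state to a goal"
    A=R.from_euler('xyz',s['tcp_rot'],degrees=True);B=R.from_euler('xyz',rpy,degrees=True)
    return A.inv().apply(np.array(pos)-s['tool_pos']),(A.inv()*B).as_rotvec()
E
python3 - <<'E'
from h import *
import cv2
S,T=load('side'),load('top')
np.set_printoptions(precision=1,suppress=True)
A=lambda x,y:(280+x/3.3,225+y/3.3); B=lambda x,y:(205+(x-400)/3,140+y/3)
C=lambda x,y:(325+x/3,170+(y-315)/3); D=lambda x,y:(220+(x-400)/3,170+(y-302)/3)
print('scanner top',tri((S,A(202,70)),(T,C(160,457))))
print('label',tri((S,B(536,111)),(T,D(480,454))))
print('rim mid',tri((S,A(196,140)),(T,C(147,459))))
print('handle end L(module side)',tri((S,B(552,90)),(T,D(542,480))), 'R',tri((S,B(592,128)),(T,D(617,477))))
t=cv2.imread('pics/top0.png')
for n,p in(('white',(345,211)),('white',(387,254)),('blue',(381,186)),('blue',(408,221))): print(n,plane(T,p,136))
print('fixture corners',[plane(T,D(*p),20)[:2] for p in((427,338),(610,325),(632,543),(443,560))])
print('cradle corners',[plane(T,C(*p),14)[:2] for p in((100,420),(180,419),(180,502),(101,503))])
E
```

```text
scanner top (array([ 541.9, -210.4,  153.3]), [2.009827483770268, 2.0098274837701218])
label (array([522.1, 257.6,  58. ]), [6.155983420817196, 6.155983420817223])
rim mid (array([ 542.1, -207.4,   81.5]), [2.0946398136234086, 2.094639813623233])
handle end L(module side) (array([499.5, 168.2, 144.9]), [3.0682950663649047, 3.068295066364953]) R (array([502.6,  82.6, 154.5]), [2.1261594486657676, 2.126159448665769])
white [561.8 -97.1 136. ]
white [ 415.  -241.7  136. ]
blue [ 649.9 -222.3  136. ]
blue [ 528.9 -315.2  136. ]
fixture corners [array([674.3, 331.6]), array([692.7, 101.5]), array([419.5,  70.8]), array([397. , 305.2])]
cradle corners [array([ 591.4, -158.2]), array([ 593.5, -259.5]), array([ 488.8, -258.8]), array([ 486.9, -159.4])]
```

Heights agree with the text (scanner top 153 vs 150, handle about 150 vs 147). Next I'll take a wrist view of the label on the way.

Call:
apply_moves([
  [-36,-24,-12.5,0,0,0,0],
  [-36,-24,-12.5,0,0,0,0],
  [-36,-24,-12.5,0,0,0,0],
  [-36,-24,-12.5,0,0,0,0],
  [-36,-24,-12.5,0,0,0,0],
  [-36,-24,-12.5,0,0,0,0],
  [-36,-24,-12.5,0,0,0,0],
  [-36,-24,-12.5,0,0,0,0],
  [0,0,0,0,0,0,0],
  [0,0,0,0,0,0,0],
])

```text
time: 1.35
tool_pos: [425.3, 261.4, 330.7]
tcp_rot: [-180.0, -0.1, 156.7]
ft_force: [-0.1, 1.2, -0.3]
finger_gap: 85.3
grip_force: 0.0
```

```bash
cat > w.py <<'E'
import sys,pickle,cv2
from bench import sensors,optics
def wrist(n):
    s=sensors.sense();c=optics.get_calibration('wrist');im=optics.snapshot('wrist')
    cv2.imwrite(f'pics/{n}.png',im[...,::-1]);pickle.dump(c,open(n+'.pkl','wb'));return s,c,im
if __name__=='__main__':
    s,c,im=wrist(sys.argv[1]);print(s['time'],s['tool_pos'],s['tcp_rot'],s['ft_force'],c['pose'].round(2),c['camera_matrix'][0].round(1))
E
python3 w.py w1
```

```text
1.35 [425.33393559 261.35125678 330.72891154] [-1.79979933e+02 -5.21825760e-02  1.56714648e+02] [-0.08672507  1.22203616 -0.27700714] [[ 4.0000e-01  8.8000e-01  2.6000e-01  3.5987e+02]
 [ 9.2000e-01 -3.8000e-01 -1.1000e-01  2.8962e+02]
 [-0.0000e+00  2.8000e-01 -9.6000e-01  4.7268e+02]
 [ 0.0000e+00  0.0000e+00  0.0000e+00  1.0000e+00]] [304.1   0.  319.4]
```

View pics/w1.png

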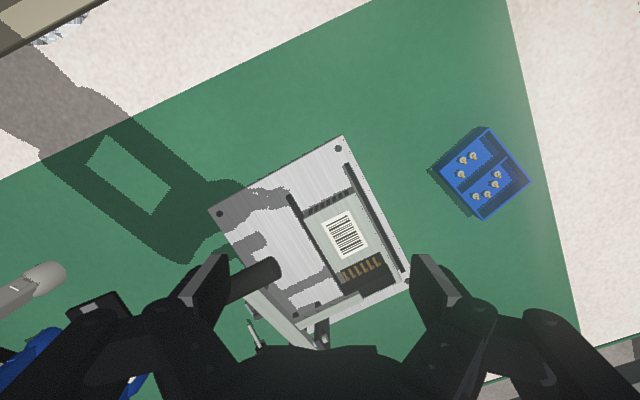

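Wrist view: the label is clear at (345,235), the handle at about (255,285), the tray at (480,175). I'll measure the label and move on to the scanner.

Call:
apply_moves([
  [-28,-44,0,0,0,0,0],
  [-28,-44,0,0,0,0,0],
  [-28,-44,0,0,0,0,0],
  [-28,-44,0,0,0,0,0],
  [-28,-44,0,0,0,0,0],
  [-28,-44,0,0,0,0,0],
  [-28,-44,0,0,0,0,0],
  [-28,-44,0,0,0,0,0],
  [-28,-44,0,0,0,0,0],
  [0,0,0,0,0,0,0],
  [0,0,0,0,0,0,0],
])

```text
time: 2.78
tool_pos: [501.0, -200.9, 330.6]
tcp_rot: [180.0, -0.1, 156.8]
ft_force: [-0.2, 0.1, -0.1]
finger_gap: 85.5
grip_force: 0.0
```

```bash
python3 w.py w2; python3 - <<'E'
from h import *
import cv2
np.set_printoptions(precision=1,suppress=True)
W,T,S=load('w1'),load('top'),load('side')
def quad(f,roi,thr):
    im=cv2.imread(f);x0,y0,x1,y1=roi;c=im[y0:y1,x0:x1].astype(int)
    m=((c.min(2)>thr)).astype(np.uint8)*255
    m=cv2.morphologyEx(m,cv2.MORPH_CLOSE,np.ones((7,7)))
    k=max(cv2.findContours(m,0,2)[0],key=cv2.contourArea);q=cv2.minAreaRect(k);return np.array(q[0])+(x0,y0),q[1],cv2.boxPoints(q)+np.float32((x0,y0))
im=cv2.imread('pics/w1.png');print(im[220,325],im[222,312],im[250,312],im[215,335])
for thr in(185,200,215,225):
    q=quad('pics/w1.png',(305,195,390,275),thr);p=np.array([plane(W,c,60)for c in q[2]]);print(thr,q[0],q[1],plane(W,q[0],60),np.linalg.norm(p-np.roll(p,1,0),axis=1),np.degrees(np.arctan2(*(p[1]-p[0])[1::-1])))
    try:
        t=quad('pics/top0.png',(236,203,258,237),thr);print('  top',t[0],t[1],plane(T,t[0],60),tri((W,q[0]),(T,t[0])))
    except Exception as e:print(e)
E
```

```text
2.775 [ 500.99254073 -200.88399129  330.56828442] [ 1.79962391e+02 -8.65330098e-02  1.56801535e+02] [-0.16051976  0.07926422 -0.0629718 ] [[ 3.9000e-01  8.8000e-01  2.6000e-01  4.3551e+02]
 [ 9.2000e-01 -3.8000e-01 -1.1000e-01 -1.7287e+02]
 [ 0.0000e+00  2.8000e-01 -9.6000e-01  4.7257e+02]
 [ 0.0000e+00  0.0000e+00  0.0000e+00  1.0000e+00]] [304.1   0.  319.4]
[179 188 180] [185 194 188] [201 202 201] [185 195 188]
185 [331.2 234.9] (56.597755432128906, 83.0087890625) [520.8 238.8  60. ] [ 89.7 119.5  85.9 125.7] 95.8372278277754
  top [248.5 224. ] (24.0, 17.0) [515.7 248.2  60. ] (array([514.1, 243. ,  80.7]), [2.139825165906252, 2.1398251659063154])
200 [344.2 234.4] (42.32122802734375, 30.88661003112793) [527.5 256.5  60. ] [66.3 44.5 65.3 46.2] 97.01539283027329
  top [246. 229.] (0.0, 0.0) [497.5 256.9  60. ] (array([501.4, 254.4, 112.9]), [7.751061973621723, 7.751061973621652])
215 [344.2 234.2] (41.66013717651367, 29.768644332885742) [527.1 256.6  60. ] [65.2 42.9 64.2 44.5] 96.81076722966608
max() iterable argument is empty
225 [344.1 234.4] (40.70606994628906, 29.48553466796875) [527.4 256.3  60. ] [63.8 42.5 62.9 44. ] 95.82432212776672
max() iterable argument is empty
```

View pics/w2.png

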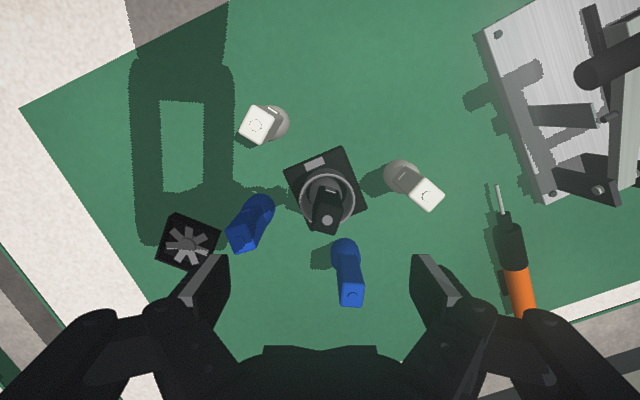

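Wrist view: cradle at (325,188), scanner's top face near (327,218), whites at (265,122) and (412,185), blues at (250,222) and (347,270). Label at (527.3, 256.5), with its size matching z=60. I need a contrast-stretched crop for the grip's yaw.

```bash
python3 - <<'E'
from h import *
import cv2
c=cv2.imread('pics/w2.png')[160:250,280:370].astype(float)
c=np.clip(255*(c/110)**.6,0,255).astype(np.uint8)
cv2.imwrite('pics/c2.png',cv2.resize(c,(585,585),interpolation=cv2.INTER_NEAREST))
E
```

```text
(no output)
```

View pics/c2.png

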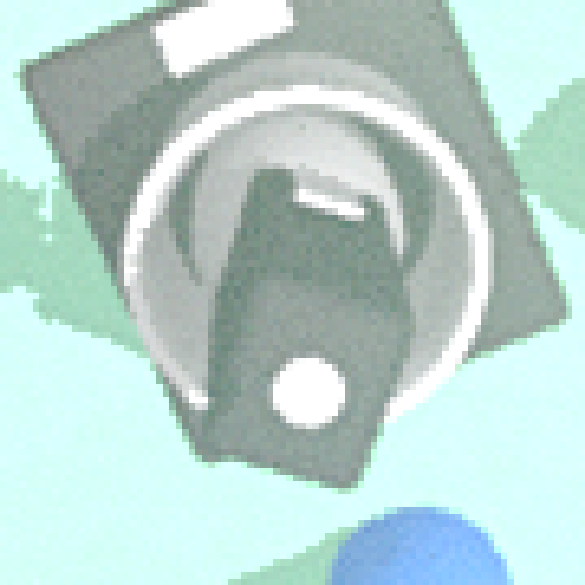

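```bash
python3 - <<'E'
from h import *
np.set_printoptions(precision=1,suppress=True)
W,T,S=load('w2'),load('top'),load('side')
f=lambda x,y:(280+x/6.5-.5,160+y/6.5-.5)
P={k:plane(W,f(*k),150)[:2] for k in((208,458),(348,487),(408,345),(240,295),(308,393))}
for k,v in P.items():print(k,v)
ang=lambda a,b:np.degrees(np.arctan2(*(P[b]-P[a])[::-1]))
print(ang((208,458),(348,487)),ang((348,487),(408,345)))
q=f(308,393);tp=(325+160/3,170+(457-315)/3);sp=(280+202/3.3,225+70/3.3)
print(tri((W,q),(T,tp)),tri((W,q),(S,sp)),tri((W,q),(S,sp),(T,tp)))
# cup rim ellipse centre (outer), z 74
print('rim',plane(W,f(308,255),74))
W1=load('w1');print('label',plane(T,(246.7,220.7),60),tri((W1,(344.2,234.3)),(T,(246.7,220.7))))
E
```

```text
(208, 458) [ 546.9 -230.3]
(348, 487) [ 561.5 -209.9]
(408, 345) [ 541.4 -190.5]
(240, 295) [ 521.9 -213.4]
(308, 393) [ 542.7 -209.6]
54.290779079475534 135.92672687286603
(array([ 540. , -208.6,  158.2]), [0.031605397769782544, 0.03160539776980996]) (array([ 543.5, -209.7,  151.5]), [1.2422472153294204, 1.242247215329587]) (array([ 542. , -209.9,  152.8]), [0.6952669277989185, 2.246147305181569, 1.8472000805296747])
rim [ 539.8 -206.4   74. ]
label [527.7 255.   60. ] (array([528.1, 255.9,  57.4]), [0.540632997309098, 0.5406329973091939])
```

Grip edges lie at about 50°/140°, and the scanner's top centre is at (542, -210, 152). I'll align the tool to yaw 140 (closing across the 30 mm width) and hover above.

Call:
apply_moves([
  [0,0,0,0,0,0.147,0],
  [0,0,0,0,0,0.147,0],
  [-12,6.6,40,0,0,0,0],
  [-12,6.6,40,0,0,0,0],
  [-12.5,6.6,40,0,0,0,0],
  [0,0,0,0,0,0,0],
  [0,0,0,0,0,0,0],
])

```text
time: 3.7
tool_pos: [542.0, -209.6, 213.1]
tcp_rot: [180.0, 0.1, 140.0]
ft_force: [-0.4, -0.9, 0.3]
finger_gap: 85.3
grip_force: 0.0
```

```bash
python3 w.py w3
```

```text
3.7 [ 542.00727133 -209.64556755  213.07097241] [1.79977459e+02 8.17010683e-02 1.39988880e+02] [-0.41435455 -0.9229331   0.25176913] [[ 6.4000e-01  7.3000e-01  2.2000e-01  4.8708e+02]
 [ 7.7000e-01 -6.2000e-01 -1.8000e-01 -1.6362e+02]
 [ 0.0000e+00  2.8000e-01 -9.6000e-01  3.5484e+02]
 [ 0.0000e+00  0.0000e+00  0.0000e+00  1.0000e+00]] [304.1   0.  319.4]
```

View pics/w3.png

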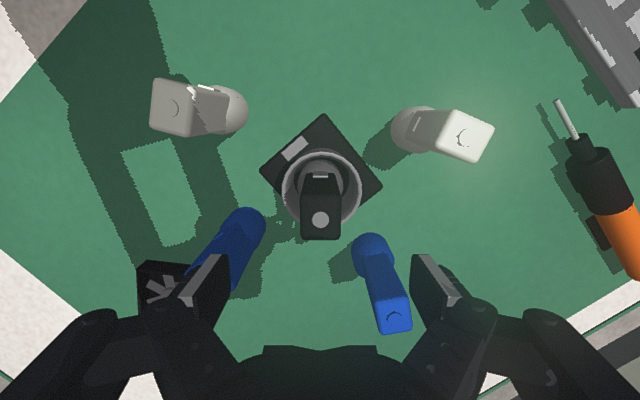

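The grip sits square to the fingers, with its top at (320,219), and the neighbours clear the finger paths. I'll descend and grip.

Call:
apply_moves([
  [-2,0,26,0,0,0,0],
  [0,0,26,0,0,0,0],
  [0,0,26,0,0,0,0],
  [0,0,18,0,0,0,0],
  [0,0,10,0,0,0,0],
  [0,0,0,0,0,0,0],
  [0,0,0,0,0,0,0],
  [0,0,0,0,0,0,0.5],
  [0,0,0,0,0,0,0.6],
  [0,0,0,0,0,0,0.8],
  [0,0,0,0,0,0,1],
  [0,0,0,0,0,0,1],
  [0,0,0,0,0,0,1],
  [0,0,0,0,0,0,1],
], force=40)

```text
time: 5.5
tool_pos: [543.2, -211.8, 105.5]
tcp_rot: [180.0, 0.0, 139.9]
ft_force: [0.5, 0.9, 2.3]
finger_gap: 29.7
grip_force: 43.8
```

Call:
apply_moves([
  [0,0,-8,0,0,0,1],
  [0,0,-15,0,0,0,1],
  [0,0,-25,0,0,0,1],
  [0,0,-35,0,0,0,1],
  [0,0,-40,0,0,0,1],
  [0,0,-40,0,0,0,1],
  [0,0,-30,0,0,0,1],
  [0,0,-14,0,0,0,1],
  [0,0,0,0,0,0,1],
  [0,0,0,0,0,0,1],
])

```text
time: 6.75
tool_pos: [542.5, -211.5, 310.5]
tcp_rot: [-180.0, -0.1, 139.9]
ft_force: [0.2, 0.4, -3.0]
finger_gap: 29.4
grip_force: 43.4
```

```bash
python3 - <<'E'
from h import *
from bench import sensors,optics
import cv2
s=sensors.sense();print(s['tool_pos'],s['finger_gap'],s['grip_force'])
T=[optics.snapshot(n) for n in('side','top')]
cv2.imwrite('pics/side1.png',T[0][...,::-1]);cv2.imwrite('pics/top1.png',T[1][...,::-1])
# project TCP and expected window
S=load('side')
for d in(0,-91.5):
    p=np.linalg.inv(S['pose'])@[*(s['tool_pos']+[0,0,d]),1];q=S['camera_matrix']@p[:3];print(q[:2]/q[2])
a=cv2.resize(T[0][60:300,260:440,::-1],None,fx=2.5,fy=2.5,interpolation=cv2.INTER_CUBIC);cv2.imwrite('pics/s1c.png',a)
E
```

```text
[ 542.48471708 -211.47797     310.47394974] 29.359061759969155 43.41409921646118
[343.86614064 189.84440236]
[341.98283821 224.37790234]
```

View pics/s1c.png

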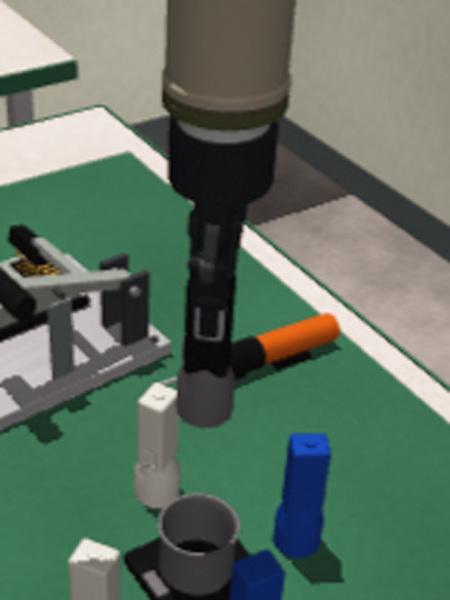

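The scanner hangs upright with its window at the predicted pixel (342,225). I'll carry it to the label, with the nose about 219 mm up, then lower it.

Call:
apply_moves([
  [12.5,14,0,0,0,0,1],
  [25,28,0,0,0,0,1],
  [34.4,38.3,0,0,0,0,1],
  [34.4,38.3,0,0,0,0,1],
  [34.4,38.3,0,0,0,0,1],
  [34.4,38.3,0,0,0,0,1],
  [34.4,38.3,0,0,0,0,1],
  [34.4,38.3,0,0,0,0,1],
  [34.4,38.3,0,0,0,0,1],
  [21.8,24.4,0,0,0,0,1],
  [12.5,14,0,0,0,0,1],
  [0,0,0,0,0,0,1],
  [0,0,10,0,0,0,1],
  [0,0,20,0,0,0,1],
  [0,0,19,0,0,0,1],
  [0,0,10,0,0,0,1],
  [0,0,0,0,0,0,1],
  [0,0,0,0,0,0,1],
])

```text
time: 9.1
tool_pos: [528.7, 256.2, 254.0]
tcp_rot: [180.0, 0.0, 139.9]
ft_force: [-0.0, -0.6, -1.4]
finger_gap: 29.6
grip_force: 43.3
```

```bash
python3 - <<'E'
from h import *
from bench import sensors,optics
import cv2
s=sensors.sense();print(s['tool_pos'],s['finger_gap'],s['grip_force'],s['time'])
im=optics.snapshot('side')[...,::-1];cv2.imwrite('pics/side2.png',im)
S=load('side')
for P in(s['tool_pos']+[0,0,-91.5],[527.3,256.3,60]):
    p=np.linalg.inv(S['pose'])@[*P,1];q=S['camera_matrix']@p[:3];print(q[:2]/q[2])
a=cv2.resize(im[80:250,190:340],None,fx=3.5,fy=3.5,interpolation=cv2.INTER_CUBIC);cv2.imwrite('pics/s2c.png',a)
E
```

```text
[528.72864389 256.21026817 253.99302504] 29.57701962114675 43.28315556049347 9.1
[251.30071468 147.47287795]
[254.01256489 176.07378419]
```

View pics/s2c.png

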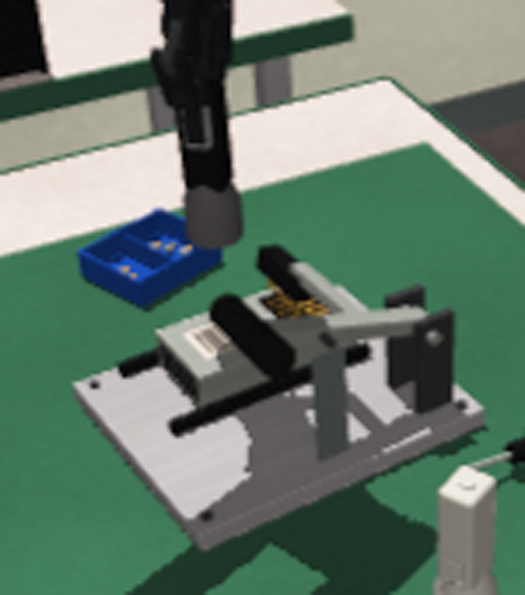

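The window is at about (251,147), as predicted over the label. Now I hold.

Call:
apply_moves([
  [0,0,0,0,0,0,1],
  [0,0,0,0,0,0,1],
  [0,0,0,0,0,0,1],
  [0,0,0,0,0,0,1],
  [0,0,0,0,0,0,1],
  [0,0,0,0,0,0,1],
  [0,0,0,0,0,0,1],
  [0,0,0,0,0,0,1],
  [0,0,0,0,0,0,1],
  [0,0,0,0,0,0,1],
  [0,0,0,0,0,0,1],
  [0,0,0,0,0,0,1],
  [0,0,0,0,0,0,1],
  [0,0,0,0,0,0,1],
])

```text
time: 10.9
tool_pos: [528.4, 256.2, 253.3]
tcp_rot: [180.0, -0.0, 139.9]
ft_force: [-0.6, -0.2, -2.9]
finger_gap: 29.3
grip_force: 43.3
```

```bash
python3 - <<'E'
from h import *
from bench import sensors,optics
import cv2
np.set_printoptions(precision=1,suppress=True)
print(sensors.sense()['tool_pos'],sensors.sense()['time'])
im=optics.snapshot('top')[...,::-1].copy();cv2.imwrite('pics/top2.png',im)
T,S=load('top'),load('side')
x0,y0=352,198;c=im[y0:242,x0:393]
m=(c.max(2)<75).astype(np.uint8)*255;m=cv2.morphologyEx(m,cv2.MORPH_CLOSE,np.ones((5,5)))
k=max(cv2.findContours(m,0,2)[0],key=cv2.contourArea);q=cv2.minAreaRect(k);p=np.array(q[0])+(x0,y0);print('base',q,plane(T,p,14))
# rim: brightest grey ring
g=cv2.resize(cv2.cvtColor(c,cv2.COLOR_BGR2GRAY),None,fx=6,fy=6,interpolation=cv2.INTER_CUBIC)
h=cv2.HoughCircles(g,cv2.HOUGH_GRADIENT,1,500,param1=80,param2=15,minRadius=50,maxRadius=75);print(h)
if h is not None:
    p=(h[0,0,:2]+.5)/6-.5+(x0,y0);print('rim',p,plane(T,p,74),tri((T,p),(S,(339.6,270.8))))
print('side rim',plane(S,(339.6,270.8),74))
E
```

```text
[528.4 256.2 253.3] 10.9
base ((17.5, 20.0), (28.0, 35.0), 90.0) [ 542.5 -200.4   14. ]
[[[127.5 120.5  59.6]]]
rim [372.8 217.7] [ 541.7 -203.4   74. ] (array([ 544. , -205.7,   67. ]), [2.3950459299713116, 2.3950459299710376])
side rim [ 542.7 -211.7   74. ]
```

Step 1 held. I'll lift and return to a spot beside the cradle where the wrist camera can see the empty cup.

Call:
apply_moves([
  [0,0,-10,0,0,0,1],
  [0,0,-20,0,0,0,1],
  [0,0,-20,0,0,0,1],
  [0,0,-7,0,0,0,1],
  [-12,-10,0,0,0,0,1],
  [-25,-20,0,0,0,0,1],
  [-38.4,-30.8,0,0,0,0,1],
  [-38.4,-30.8,0,0,0,0,1],
  [-38.4,-30.8,0,0,0,0,1],
  [-38.4,-30.8,0,0,0,0,1],
  [-38.4,-30.8,0,0,0,0,1],
  [-38.4,-30.8,0,0,0,0,1],
  [-25,-20,0,0,0,0,1],
  [-15,-12,0,0,0,0,1],
  [0,0,0,0,0,0,1],
  [0,0,0,0,0,0,1],
])

```text
time: 12.95
tool_pos: [604.4, -129.8, 310.1]
tcp_rot: [180.0, -0.0, 139.9]
ft_force: [0.7, -0.1, -1.8]
finger_gap: 29.6
grip_force: 43.3
```

```bash
python3 w.py w4;python3 - <<'E'
from h import *
import cv2
W=load('w4');im=cv2.imread('pics/w4.png')
p=np.linalg.inv(W['pose'])@[541,-207,74,1];q=W['camera_matrix']@p[:3];q=q[:2]/q[2];print(q)
x0,y0=int(q[0])-60,int(q[1])-60;print(x0,y0)
c=im[max(y0,0):y0+120,x0:x0+120].astype(float)
c=np.clip(255*(c/140)**.6,0,255).astype(np.uint8);print(c.shape)
cv2.imwrite('pics/c4.png',cv2.resize(c,None,fx=5,fy=5,interpolation=cv2.INTER_NEAREST))
E
```

```text
12.95 [ 604.40901127 -129.7786667   310.08810541] [ 1.79988079e+02 -4.39506415e-02  1.39941450e+02] [ 0.74691211 -0.06627911 -1.76751311] [[ 6.4000e-01  7.3000e-01  2.1000e-01  5.4979e+02]
 [ 7.7000e-01 -6.2000e-01 -1.8000e-01 -8.3900e+01]
 [-0.0000e+00  2.8000e-01 -9.6000e-01  4.5200e+02]
 [ 0.0000e+00  0.0000e+00  0.0000e+00  1.0000e+00]] [304.1   0.  319.4]
[240.19781795 174.79022013]
180 114
(120, 120, 3)
```

View pics/c4.png

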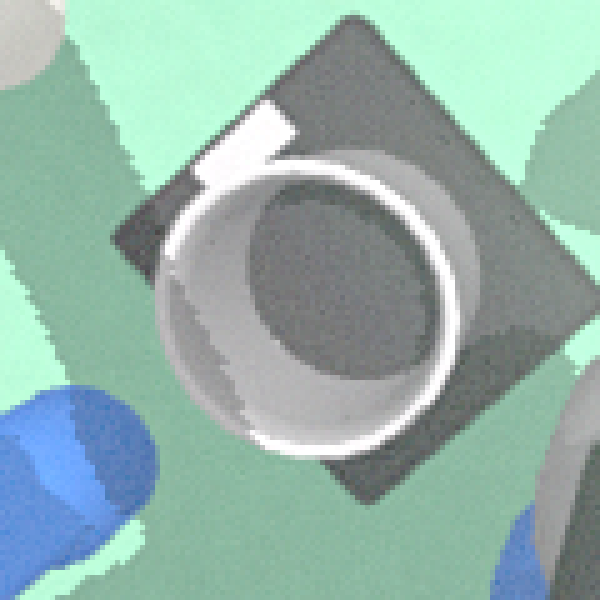

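```bash
python3 - <<'E'
from h import *
np.set_printoptions(precision=1,suppress=True)
W,W2,S=load('w4'),load('w2'),load('side');f=lambda x,y:(180+x/5-.5,114+y/5-.5)
print('rim',plane(W,f(308.5,307.5),74),'diam',plane(W,f(462,307),74)-plane(W,f(155,307),74),'base',plane(W,f(360,262),14))
r2=(280+308/6.5-.5,160+255/6.5-.5)
print(tri((W,f(308.5,307.5)),(W2,r2)))
print(tri((W,f(308.5,307.5)),(W2,r2),(S,(339.6,270.8))))
from bench import sensors
s=sensors.sense();print(delta(s,[541,-208.5,310],[180,0,140]))
E
```

```text
rim [ 542.  -206.2   74. ] diam [49.8 59.2  0. ] base [ 540.8 -204.9   14. ]
(array([ 541.5, -207.3,   69.2]), [0.6167687533632742, 0.6167687533631633])
(array([ 542.6, -207.7,   69.4]), [0.738521700784515, 1.7929314186984224, 2.4411449477447342])
(array([  -2.2, -101.3,    0.2]), array([ 0., -0., -0.]))
```

The cup is at about (541.7, -206.7), with rim height measured at 69 against 74 given. I'll position over it and lower to 3 mm above the floor.

Call:
apply_moves([
  [-1,-15,0,0,0,0,1],
  [-1.2,-30,0,0,0,0,1],
  [0,-32,0,0,0,0,1],
  [0,-15,0,0,0,0,1],
  [0,-7.6,0,0,0,0,1],
  [0,0,0,0,0,0,1],
  [0,0,30,0,0,0,1],
  [0,0,40,0,0,0,1],
  [0,0,35,0,0,0,1],
  [0,0,25,0,0,0,1],
  [0,0,20,0,0,0,1],
  [0,0,18,0,0,0,1],
  [0,0,15,0,0,0,1],
  [0,0,10,0,0,0,1],
  [0,0,5,0,0,0,1],
  [0,0,3,0,0,0,1],
  [0,0,0,0,0,0,1],
  [0,0,0,0,0,0,1],
])

```text
time: 15.25
tool_pos: [542.4, -208.4, 109.9]
tcp_rot: [180.0, 0.0, 139.9]
ft_force: [-0.1, -0.9, -2.3]
finger_gap: 29.3
grip_force: 43.4
```

Call:
apply_moves([
  [0,0,1.5,0,0,0,1],
  [0,0,1.5,0,0,0,1],
  [0,0,1,0,0,0,1],
  [0,0,0,0,0,0,1],
  [0,0,0,0,0,0,1],
])

```text
time: 15.88
tool_pos: [542.2, -208.3, 105.5]
tcp_rot: [180.0, 0.0, 139.9]
ft_force: [-1.0, -0.1, 1.5]
finger_gap: 29.6
grip_force: 43.5
```

Contact felt (z force from -2.3 to +1.5 N). Release gently.

Call:
apply_moves([
  [0,0,0,0,0,0,0.62],
  [0,0,0,0,0,0,0.55],
  [0,0,0,0,0,0,0.4],
  [0,0,0,0,0,0,0.2],
  [0,0,0,0,0,0,0],
  [0,0,0,0,0,0,0],
  [0,0,0,0,0,0,0],
  [0,0,0,0,0,0,0],
], force=20)

```text
time: 16.88
tool_pos: [542.1, -208.2, 105.3]
tcp_rot: [180.0, 0.0, 139.9]
ft_force: [-1.0, -0.1, 0.2]
finger_gap: 85.6
grip_force: 0.0
```

Call:
apply_moves([
  [0,0,-8,0,0,0,0],
  [0,0,-20,0,0,0,0],
  [0,0,-35,0,0,0,0],
  [0,0,-45,0,0,0,0],
  [0,0,-45,0,0,0,0],
  [0,0,-45,0,0,0,0],
  [0,0,0,0,0,0,0],
  [0,0,0,0,0,0,0],
])

```text
time: 17.88
tool_pos: [542.2, -208.3, 304.2]
tcp_rot: [180.0, 0.1, 139.9]
ft_force: [0.1, -0.0, -0.3]
finger_gap: 85.0
grip_force: 0.0
```

```bash
python3 w.py w5; python3 - <<'E'
from h import *
import cv2
np.set_printoptions(precision=1,suppress=True)
W=load('w5');im=cv2.imread('pics/w5.png')
p=np.linalg.inv(W['pose'])@[541,-207,150,1];q=W['camera_matrix']@p[:3];q=q[:2]/q[2];print(q)
x0,y0=[int(v)-45 for v in q];c=im[y0:y0+90,x0:x0+90]
# light round button on the dark top face
g=cv2.cvtColor(c,cv2.COLOR_BGR2GRAY);n,l,st,ce=cv2.connectedComponentsWithStats((g>85).astype(np.uint8))
for s_,e in zip(st,ce):
    if 20<s_[4]<800: print(s_,e+(x0,y0),plane(W,e+(x0,y0),151))
E
```

```text
17.875 [ 542.20460271 -208.25926944  304.22826956] [1.79979961e+02 7.50991210e-02 1.39905913e+02] [ 0.06321776 -0.02133626 -0.29582989] [[ 6.4000e-01  7.3000e-01  2.2000e-01  4.8737e+02]
 [ 7.6000e-01 -6.2000e-01 -1.8000e-01 -1.6218e+02]
 [ 0.0000e+00  2.8000e-01 -9.6000e-01  4.4601e+02]
 [ 0.0000e+00  0.0000e+00  0.0000e+00  1.0000e+00]] [304.1   0.  319.4]
[319.7 187.1]
[ 0  0 14 13 98] [278.4 145.9] [ 484.4 -211.   151. ]
[ 14   0  18  10 102] [295.2 145.4] [ 494.4 -198.4  151. ]
[72  0  9  7 35] [350.4 144.1] [ 527.4 -157.2  151. ]
[ 40   9  24  23 128] [327.3 157.5] [ 523.1 -182.3  151. ]
[82 12  8 10 28] [360.6 158.5] [ 544.6 -158.1  151. ]
[41 17 11  2 21] [320.2 159.5] [ 520.1 -188.7  151. ]
[ 41  39  12  12 115] [320.3 186.8] [ 540.9 -206.2  151. ]
[ 0 85 12  5 28] [280.7 229.9] [ 549.6 -267.1  151. ]
```

The scanner's top button is at (540.9, -206.2), so it stands upright and centred. Next I go above the lever handle with the fingers shut.

Call:
apply_moves([
  [15,13.5,0,0,0,0,1],
  [35,31.7,0,0,0,0,1],
  [40,36.2,0,0,0,0,1],
  [40,36.2,0,0,0,0,1],
  [40,36.2,0,0,0,0,1],
  [40,36.2,0,0,0,0,1],
  [25,22.6,0,0,0,0,1],
  [15,13.6,0,0,0,0,1],
  [0,0,20,0,0,-0.159,1],
  [0,0,20,0,0,-0.159,1],
  [0,0,20,0,0,-0.159,1],
  [0,0,20,0,0,-0.159,1],
  [0,0,20,0,0,-0.159,1],
  [0,0,0,0,0,0,1],
  [0,0,0,0,0,0,1],
])

```text
time: 19.8
tool_pos: [496.3, 126.3, 203.7]
tcp_rot: [180.0, -0.0, -174.7]
ft_force: [-0.5, -0.8, -0.5]
finger_gap: 0.3
grip_force: 0.0
```

```bash
python3 - <<'E'
from h import *
from bench import sensors,optics
import cv2
s=sensors.sense();print(s['time'],s['tool_pos'],s['tcp_rot'],s['ft_force'],s['finger_gap'])
im=optics.snapshot('side')[...,::-1];S=load('side')
for P in(s['tool_pos'],[500,126,147],s['tool_pos']*[1,1,0]+[0,0,162]):
    p=np.linalg.inv(S['pose'])@[*P,1];q=S['camera_matrix']@p[:3];print(q[:2]/q[2])
cv2.imwrite('pics/s3c.png',cv2.resize(im[100:240,195:345],None,fx=4,fy=4,interpolation=cv2.INTER_CUBIC))
E
```

```text
19.8 [496.268063   126.25562855 203.68268655] [ 1.79991578e+02 -5.65179564e-03 -1.74724107e+02] [-0.47860793 -0.81848458 -0.48011549] 0.33287070316243805
[257.75145185 159.84485333]
[260.83196286 177.01511031]
[259.07124536 172.8345457 ]
```

Alignment agrees with the measured handle pixels (mid about (262,176)). Now I approach and feel for contact.

Call:
apply_moves([
  [0,0,15,0,0,0,1],
  [0,0,15,0,0,0,1],
  [0,0,8,0,0,0,1],
  [0,0,4,0,0,0,1],
  [0,0,4,0,0,0,1],
  [0,0,4,0,0,0,1],
  [0,0,0,0,0,0,1],
  [0,0,0,0,0,0,1],
])

```text
time: 20.85
tool_pos: [496.9, 125.9, 153.7]
tcp_rot: [180.0, 0.0, -174.5]
ft_force: [-2.7, -0.0, 4.5]
finger_gap: 0.0
grip_force: 2.0
```

Contact as expected (4.5 N, about 8 mm into the travel). Press on to mid travel.

Call:
apply_moves([
  [0,0,4,0,0,0,1],
  [0,0,5,0,0,0,1],
  [0,0,5,0,0,0,1],
  [0,0,5,0,0,0,1],
  [0,0,5,0,0,0,1],
  [0,0,3,0,0,0,1],
  [0,0,2,0,0,0,1],
  [0,0,0,0,0,0,1],
  [0,0,0,0,0,0,1],
  [0,0,0,0,0,0,1],
])

```text
time: 22.1
tool_pos: [496.5, 125.9, 125.0]
tcp_rot: [180.0, -0.0, -174.5]
ft_force: [-5.6, -1.2, 8.6]
finger_gap: 0.1
grip_force: 4.3
```

```bash
python3 - <<'E'
from h import *
from bench import sensors,optics
import cv2
s=sensors.sense();print(s['time'],s['tool_pos'],s['ft_force'],s['qd'])
S=load('side');W5=None
im=optics.snapshot('side')[...,::-1];cv2.imwrite('pics/side4.png',im)
# handle: dark pixels of its right end face visible beside the fingers; lowest dark blob point near the expected end
for P in([493+4.3,127-45,108],[493-4.3,127+45,108]):
    p=np.linalg.inv(S['pose'])@[*P,1];q=S['camera_matrix']@p[:3];print((q[:2]/q[2]).round(1))
c=im[160:215,235:290].max(2)
for row in c[::2]: print(''.join('#' if v<45 else '+' if v<80 else '.' for v in row))
E
```

```text
22.1 [496.50331429 125.85635226 124.97072627] [-5.57891897 -1.20969178  8.6270609 ] [-0.06835617  0.06288592 -0.01015887 -0.0186797   0.02130064 -0.00792426]
[267.7 197.3]
[251.7 181.2]
.......++++..+#################++####+.................
...+++++......##################++#####+...............
+++++..........+#########################+.............
++..............##################+#######++...........
..................+###################+#####++.........
...................##################+.+#+....+........
....................#+############+.++.+++++...........
....................++#######+........+..+..+..........
..................##++++#####+.........................
++.............######++++#####.........................
###+..........+#######+.+#####.........................
#+###+........+#######+.+#####..................+++++++
.+#####+........#######+.++##+..............+++++++++++
...+#####+.......##############+.........++++++++++++..
....++####+.......+###############++++######+++++++++..
......++###+........+##################+.....++++++++..
........+##+.........+###############+.......+++++++++.
..........++...+++####################.......+++++++++.
...........++############+.+#########........+++++++++.
.........###########+........+#####+..........+++++++..
....###########+..............................++++++++.
....######+...................................++++++++.
.....+........................................++++++++.
..............................................+++++++++
..............................................++++++++.
..............................................++++.....
.......................................................
.......................................................
```

The handle ends sit at about (252,181) and (268,196), matching mid travel. The push is 8.6 N (about 9 N expected). I'll hold, then hand in.

Call:
apply_moves([
  [0,0,0,0,0,0,1],
  [0,0,0,0,0,0,1],
  [0,0,0,0,0,0,1],
  [0,0,0,0,0,0,1],
  [0,0,0,0,0,0,1],
  [0,0,0,0,0,0,1],
  [0,0,0,0,0,0,1],
  [0,0,0,0,0,0,1],
])

```text
time: 23.15
tool_pos: [496.5, 125.9, 125.0]
tcp_rot: [180.0, -0.0, -174.5]
ft_force: [-5.7, -1.8, 9.0]
finger_gap: -0.2
grip_force: 4.3
```

```bash
python3 -c "
from bench import r,sensors
s=sensors.sense();print(s['tool_pos'],s['ft_force'])
print(r.hand_in())"
```

```text
[496.4855739  125.86459761 124.95861334] [-5.72338083 -1.84318142  8.95991428]
the job is handed in; nothing more can be done
None
```

I handed the job in at 23 s of the 61 s allowed, with no verdict returned: the scanner was held over the label, is back upright in its cradle and let go, and the fingers hold the lever at about mid travel with a 9 N push.

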